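# Put the refilled mills back together on their saucers

### The arm

A 6-joint arm with a two-finger parallel gripper is mounted at the origin on the work surface. World frame = base frame: x ahead of the robot, y to its left, z up, the work surface at z = 0. Lengths are in m, angles in rad, forces in N, time in s.
With the tool pointing down it reaches from about 0.375 to 0.9 m from the base axis. Payload 3.1 kg.
Tool frame: the origin (TCP) lies between the finger pads; the fingertips stand 19 mm ahead of it and the grasp point (between the pads) is the TCP; z points along the fingers, y is the direction in which the jaws open and shut (so a half turn about z gives the same grasp; the last joint's range is limited). The gripper opens to 87 mm and grips with 3 to 60 N. Pads are 19 mm wide; open, the fingers measure 117 mm over their backs; the gripper's body (75 mm by 190 mm) begins 51 mm behind the grasp point.
Start: joints at [0.974, 0.527, 1.433, -0, 1.181, -0.178], TCP at [0.254, 0.571, 0.242] pointing down, gripper open.
Joint ranges: [-3.08, 3.08], [-0.75, 2.2], [0.22, 2.44], [-1.43, 4.57], [0, 2.65], [-2.85, 2.85]. Speed limits (rad/s): [2.79, 2.79, 3.14, 3.14, 3.14, 3.14].

### API

Orientations are given as a unit quaternion [x, y, z, w].
In Python, from rig import robot gives the robot as it stands.
- The arm moves only by the tool apply_moves, never from a script. Its argument "series" is a list of rows, each a list of 7 numbers: the shift along the tool's x, y, z in cm, then the turn, a rotation vector about the tool's x, y, z in degrees, then the opening, from 0 (shut) to 1 (fully open). In form: [[dx, dy, dz, rx, ry, rz, grip], ...]. A call has 1 to 5 rows; each row is the pose to reach, as a shift and turn from the pose commanded when the call began, along the tool's axes at that moment; what a row does not reach only later rows make up. A row lasts 1/12 s, in which the tool goes at most 41.7 mm and 7.16 degrees, less where a joint would pass 70% of its speed; a pose out of reach is approached as far as the arm can. A call with a gripper value outside its range is refused whole. The fingers move at their own pace and stop on an object; "newtons" is the grip in N (left out, the last holds). Time passes only in rows, so rows that repeat a pose let the fingers close. It gives the time, the measured TCP pose, the force and the opening at its end, in the units of the state.
- robot.get_obs(): the state, without advancing time (a new reading comes with each control period).
- robot.camera(name): name is "scene" or "top" or "wrist"; returns the picture (400x640x3 uint8, red, green, blue); there is no depth.
- robot.camera_params(name): a dict with "mtx" (3x3 intrinsics, pixels), "D" ([k1, k2, p1, p2, k3] as OpenCV has them; the pictures are not rectified), "origin" and "rotation" of the camera in the world. Camera axes: x right, y down, z forward; pixel columns grow to the right and rows downward; lengths in m; the calibration is good to about 2 mm. A picture is of the moment at which its call begins: read the wrist's pose just before it. camera_params takes no time and is no camera call; for the wrist camera it gives the pose at the moment of the call.
- robot.hand_in(): hands the job in, once; it reports no verdict.
The state is a dict: "time": time; "q": joint angles; "joint_velocities": joint speeds; "joint_torque": joint torques, N m; "position": TCP position; "tool_rot": TCP orientation; "ft_force": force on the tool from outside, world axes, zero at the start; "moment": the same for the moment, N m; "grip_width": finger opening in m.
Only numpy, scipy, OpenCV 4.12 (cv2) and the standard library are available. Lean on these libraries where they do the work, as an engineer would, in place of code of your own. Each camera call takes 0.05 s, during which the arm holds its last target. There are 200 camera calls.

### The job

The two mills have been refilled: stand the chestnut body flat in the terracotta saucer and the white body flat in the blue saucer, and only once a body stands in its saucer (which catches the stray grounds) put the head of the same colour squarely home on it. Set every piece down rather than letting it drop, and leave the two pewter shakers and the amber jar where they are.

Things in the scene. Friction and masses are not known exactly. Their poses are not given: they have to be found in the camera images.
- pepper_body: Dark chestnut-brown mill body, 105 mm high, upright, round: foot 58 mm across, waist 44 mm (36 mm up), straight shoulder 54 mm across from 60 to 105 mm up (grip here). In its flat top is a round mouth 40 mm across, 40 mm deep, dark inside. About 0.22 kg. Origin: centre of the foot's underside, z up its axis
- salt_body: White lacquered mill body, 105 mm high, upright, round: foot 58 mm across, waist 44 mm (36 mm up), straight shoulder 54 mm across from 60 to 105 mm up (grip here). In its flat top is a round mouth 40 mm across, 40 mm deep, dark inside. About 0.22 kg. Origin: centre of the foot's underside, z up its axis
- pepper_head: Dark chestnut-brown mill head, no thread, 70 mm high, standing on a black plug (33 mm across, tip 27, 12 mm long); skirt 54 mm across at 12-21 mm up; knob 44 mm across, straight from 38 to 52 mm up (grip here); steel ball on top. 0.08 kg. Home: plug in the mouth, skirt on the rim, its origin 93 mm above the body's. Origin: centre of the plug's underside, z up its axis
- salt_head: White lacquered mill head, no thread, 70 mm high, standing on a black plug (33 mm across, tip 27, 12 mm long); skirt 54 mm across at 12-21 mm up; knob 44 mm across, straight from 38 to 52 mm up (grip here); steel ball on top. 0.08 kg. Home: plug in the mouth, skirt on the rim, its origin 93 mm above the body's. Origin: centre of the plug's underside, z up its axis
- terracotta_saucer: Orange-brown terracotta saucer, round, 106 mm across and 11 mm high, with a flat floor 5 mm thick (its upper face is 5 mm above the origin) about 88 mm across inside a raised sloping rim. It does not move. Origin: centre of its underside, z up
- blue_saucer: Blue glazed saucer, round, 106 mm across and 11 mm high, with a flat floor 5 mm thick (its upper face is 5 mm above the origin) about 88 mm across inside a raised sloping rim. It does not move. Origin: centre of its underside, z up
- tall_shaker: The taller dented grey pewter shaker, 95 mm high, 50 mm across its foot. Loose, not part of the job, to be left alone. Origin: centre of its underside
- short_shaker: The shorter dented grey pewter shaker, 68 mm high, 56 mm across its foot. Loose, not part of the job, to be left alone. Origin: centre of its underside
- amber_jar: Closed amber glass jar with a dark steel lid, 110 mm high, 72 mm across. Loose, not part of the job, to be left alone. Origin: centre of its underside

How it is judged:
On the way, in this order (a step that is already met when the one before it is completed fails the run):
1. each mill body stands in its own saucer (horizontal distance between pepper_body and terracotta_saucer below 0.015 m and z of pepper_body in the frame of terracotta_saucer between 0.003 and 0.008 m and angle between each of pepper_body, salt_body's own z axis and vertical below 0.05 rad and horizontal distance between salt_body and blue_saucer below 0.015 m and z of salt_body in the frame of blue_saucer between 0.003 and 0.008 m), for 0.2 s.
2. each head is home on its own body, in the saucers (all of step 1 and horizontal distance between pepper_head and pepper_body below 0.007 m and z of pepper_head in the frame of pepper_body between 0.09 and 0.096 m and angle between each of pepper_head, salt_head's own z axis and vertical below 0.06 rad and horizontal distance between salt_head and salt_body below 0.007 m and z of salt_head in the frame of salt_body between 0.09 and 0.096 m), for 0.2 s.
At the end, for the whole second after the job is handed in: Chestnut body upright (0.05 rad) on the terracotta saucer's floor, white body on the blue one's, each within 15 mm of its centre; on each the head of its colour, upright (0.06 rad), within 7 mm of the axis and 90 to 96 mm above the foot; all let go and at rest (all of step 2 and linear speed of each of pepper_body, pepper_head, salt_body, salt_head below 0.02 m/s and contact force between the fingers and pepper_body below 0.1 N and contact force between the fingers and pepper_head below 0.1 N and contact force between the fingers and salt_body below 0.1 N and contact force between the fingers and salt_head below 0.1 N); the robot touches nothing.
It fails at once if the pepper mill's head is put on its body before the body stands in its saucer (horizontal distance between pepper_head and pepper_body below 0.008 m and z of pepper_head in the frame of pepper_body between 0.088 and 0.097 m and angle between pepper_body's own z axis and vertical below 0.1 rad and horizontal distance between pepper_body and terracotta_saucer above 0.03 m).
It fails at once if the salt mill's head is put on its body before the body stands in its saucer (horizontal distance between salt_head and salt_body below 0.008 m and z of salt_head in the frame of salt_body between 0.088 and 0.097 m and angle between salt_body's own z axis and vertical below 0.1 rad and horizontal distance between salt_body and blue_saucer above 0.03 m).
It fails at once if a mill part is let fall (faster than 0.7 m/s while not held, a drop of some 25 mm) ((linear speed of pepper_body above 0.7 m/s and contact force between the fingers and pepper_body below 0.05 N) or (linear speed of pepper_head above 0.7 m/s and contact force between the fingers and pepper_head below 0.05 N) or (linear speed of salt_body above 0.7 m/s and contact force between the fingers and salt_body below 0.05 N) or (linear speed of salt_head above 0.7 m/s and contact force between the fingers and salt_head below 0.05 N)).
It fails at once if a shaker or the jar is moved more than 20 mm or tipped (distance of any of tall_shaker, short_shaker, amber_jar from where it was at the start of the episode above 0.02 m or angle between any of tall_shaker, short_shaker, amber_jar's own z axis and vertical above 0.3 rad).
It also fails if it takes over 112 s, if anything falls off the work surface, if the arm or the gripper's body presses on something with over 40 N, if the wrist force passes 120 N, or if a joint passes its speed limit or range.

## Working session

There is one attempt and no reset: what is moved stays moved. The work goes in short steps, Python scripts to look and compute and a tool call to move; the robot and the scene stay as the last step left them, time stands still between calls to the robot, and variables do not carry over. Pictures are saved under pics/ and viewed, about 12 in all and at most 16, crops included, and the job is handed in when it is done.

Besides the shell and the picture viewer there is one more tool, called after ">>>" as name([rows], argument=value, ...), one row to a line, values as JSON. apply_moves: Moves the arm, as the interface text tells. Its arguments: {"type":"object","properties":{"series":{"type":"array"},"newtons":{"type":"number"}},"required":["series"]}

```bash
mkdir -p pics; ls; python3 - <<'E'
from rig import robot
import cv2, numpy as np
o=robot.get_obs(); print({k:np.round(v,3).tolist() for k,v in o.items()})
for n in ["scene","top","wrist"]:
    p=robot.camera_params(n); print(n,np.round(p["mtx"],1).tolist(),np.round(p["D"],3),np.round(p["origin"],3),np.round(p["rotation"],3).tolist())
    im=robot.camera(n); cv2.imwrite(f"pics/{n}0.png",im[:,:,::-1])
E
```

```text
pics
{'time': 0.0, 'q': [0.974, 0.528, 1.434, 0.0, 1.181, -0.178], 'joint_velocities': [0.001, -0.001, 0.0, -0.001, 0.0, -0.0], 'joint_torque': [-0.0, -44.005, -17.659, 0.063, 0.058, -0.0], 'position': [0.254, 0.57, 0.241], 'tool_rot': [0.208, 0.978, -0.001, -0.0], 'ft_force': [-0.481, 0.475, -0.288], 'moment': [-0.012, -0.015, -0.021], 'grip_width': 0.087}
scene [[428.7, 0.0, 323.2], [0.0, 428.7, 199.4], [0.0, 0.0, 1.0]] [-0.104  0.     0.     0.     0.   ] [1.301 0.061 0.763] [0.637, 0.667, -0.285, -0.262]
top [[379.1, 0.0, 317.0], [0.0, 379.1, 201.3], [0.0, 0.0, 1.0]] [0.007 0.    0.    0.    0.   ] [ 0.364 -0.004  0.912] [0.71, -0.697, 0.07, -0.062]
wrist [[289.6, 0.0, 316.9], [0.0, 289.6, 195.5], [0.0, 0.0, 1.0]] [0.011 0.    0.    0.    0.   ] [0.185 0.6   0.385] [0.831, 0.539, 0.074, 0.116]
```

View pics/top0.png

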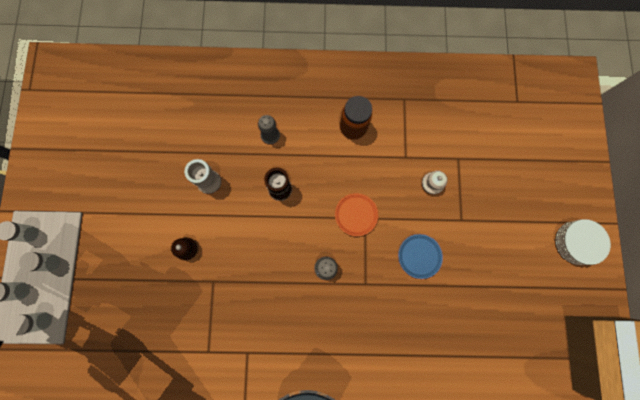

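View pics/scene0.png

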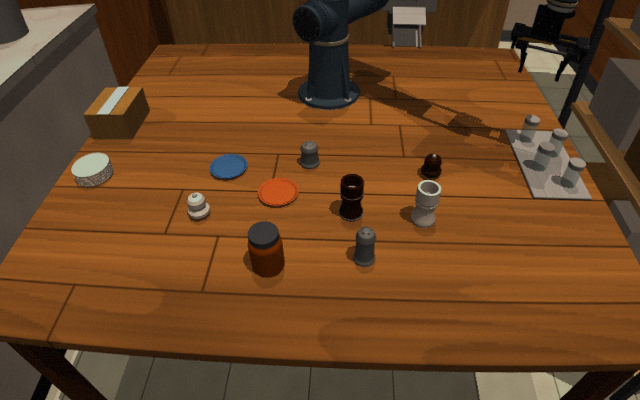

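The top view shows the chestnut body near (278,184), the white body (199,173), the chestnut head (184,248), the white head (435,182), terracotta (357,215) and blue (420,257). The shakers are at (268,128) and (326,268) and the jar at (356,118). I'll enlarge both views to read points more closely.

```bash
cat > h.py <<'E'
import numpy as np, cv2
from scipy.spatial.transform import Rotation as R
def ray(p,uv):
    n=cv2.undistortPoints(np.array([[uv]],float),np.array(p["mtx"]),np.array(p["D"]))[0,0]
    d=R.from_quat(p["rotation"]).apply([n[0],n[1],1.]); return np.array(p["origin"]),d/np.linalg.norm(d)
def onz(p,uv,z):
    o,d=ray(p,uv); return o+d*(z-o[2])/d[2]
def tri(views):
    "views: list of (params,uv); returns point and residual mm"
    A=np.zeros((3,3));b=np.zeros(3);L=[ray(p,uv) for p,uv in views]
    for o,d in L:
        M=np.eye(3)-np.outer(d,d);A+=M;b+=M@o
    x=np.linalg.solve(A,b)
    return x,[round(1e3*np.linalg.norm(np.cross(x-o,d)),1) for o,d in L]
def proj(p,X):
    r=R.from_quat(p["rotation"]).inv(); X=np.atleast_2d(X).astype(float)
    return cv2.projectPoints(r.apply(X-np.array(p["origin"])),np.zeros(3),np.zeros(3),np.array(p["mtx"]),np.array(p["D"]))[0][:,0]
E
python3 - <<'E'
import cv2
def crop(f,x0,y0,x1,y1,s,o):
    im=cv2.imread(f"pics/{f}.png")[y0:y1,x0:x1]; im=cv2.resize(im,None,fx=s,fy=s,interpolation=cv2.INTER_CUBIC)
    for x in range((x0+19)//20*20,x1,20): cv2.line(im,((x-x0)*s,0),((x-x0)*s,6 if x%100 else 20),(0,255,255),1); cv2.putText(im,str(x),((x-x0)*s+1,18),0,.35,(0,255,255),1)
    for y in range((y0+19)//20*20,y1,20): cv2.line(im,(0,(y-y0)*s),(6,(y-y0)*s),(0,255,255),1); cv2.putText(im,str(y),(8,(y-y0)*s+4),0,.35,(0,255,255),1)
    cv2.imwrite(f"pics/{o}.png",im)
crop("top0",165,150,450,285,3-0,"topc")
crop("scene0",180,135,446,230,3,"scenec")
a=cv2.imread("pics/topc.png");a=a[:,:800];b=cv2.imread("pics/scenec.png")
import numpy as np
w=800
pad=lambda i:cv2.copyMakeBorder(i[:300],0,0,0,max(0,w-i.shape[1]),0)[:,:w]
cv2.imwrite("pics/both.png",np.vstack([pad(cv2.imread("pics/topc.png")),pad(b)]))
E
python3 -c "
import cv2
a=cv2.imread('pics/topc.png');print(a.shape)"
```

```text
(405, 855, 3)
```

View pics/both.png

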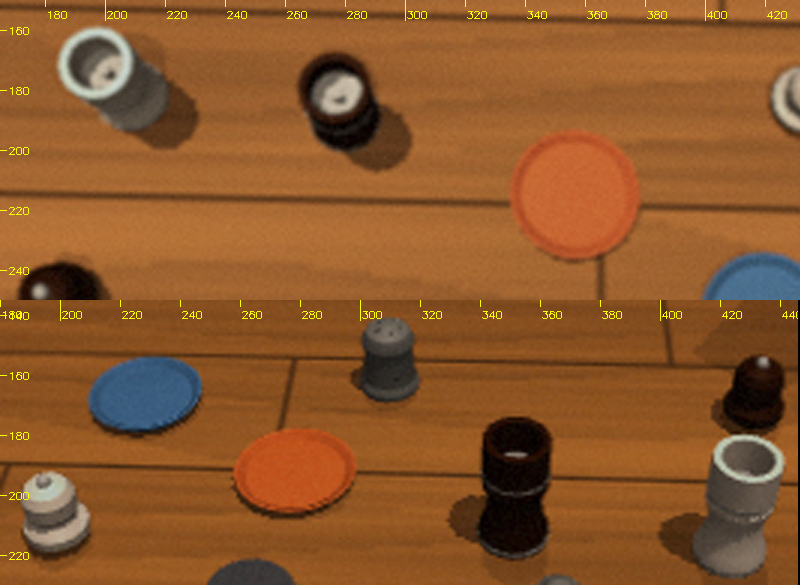

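```bash
python3 - <<'E'
from rig import robot
from h import *
T=robot.camera_params("top");S=robot.camera_params("scene")
for n,t,s,z in [("Pbody rim",(276.7,179),(352.3,181.7),.105),("Sbody rim",(197,171.3),(429,188),.105),("Phead ball",(177.7,247.3),(434.3,155.7),.068),("Shead ball",(439.5,176),(194.3,195.3),.068),("terra",(356.7,215),(278.3,191.7),.009),("blue",(420.5,256.5),(228.3,166),.009),("tall",(265.5,121),(365.5,231),.095),("short",(325.5,263),(308.5,142),.068),("jar lid",(358,106),(264,232),.11)]:
    x,r=tri([(T,t),(S,s)]); print(n,x.round(4),r,"| topz",onz(T,t,z).round(3),"scenez",onz(S,s,z).round(3),"r",np.hypot(*x[:2]).round(3))
E
```

```text
Pbody rim [0.5663 0.0784 0.1   ] [np.float64(1.9), np.float64(1.9)] | topz [0.565 0.076 0.105] scenez [0.572 0.08  0.105] r 0.572
Sbody rim [0.5804 0.2536 0.0994] [np.float64(1.1), np.float64(1.1)] | topz [0.579 0.251 0.105] scenez [0.586 0.253 0.105] r 0.633
Phead ball [0.4155 0.2943 0.0627] [np.float64(0.9), np.float64(0.9)] | topz [0.415 0.291 0.068] scenez [0.422 0.293 0.068] r 0.509
Shead ball [ 0.5895 -0.2944  0.066 ] [np.float64(0.7), np.float64(0.7)] | topz [ 0.589 -0.295  0.068] scenez [ 0.592 -0.293  0.068] r 0.659
terra [ 0.5044 -0.1093  0.0035] [np.float64(1.6), np.float64(1.6)] | topz [ 0.504 -0.11   0.009] scenez [ 0.51  -0.106  0.009] r 0.516
blue [ 0.4074 -0.2612  0.0048] [np.float64(1.1), np.float64(1.1)] | topz [ 0.407 -0.261  0.009] scenez [ 0.413 -0.258  0.009] r 0.484
tall [0.7058 0.1085 0.0885] [np.float64(0.2), np.float64(0.2)] | topz [0.703 0.107 0.095] scenez [0.711 0.108 0.095] r 0.714
short [ 0.3864 -0.0349  0.0762] [np.float64(0.8), np.float64(0.8)] | topz [ 0.387 -0.034  0.068] scenez [ 0.376 -0.037  0.068] r 0.388
jar lid [ 0.7367 -0.0998  0.1113] [np.float64(2.0), np.float64(2.0)] | topz [ 0.738 -0.102  0.11 ] scenez [ 0.736 -0.098  0.11 ] r 0.743
```

>>> apply_moves([
  [-16,-12.5,-3,0,0,-24,1],
  [-16,-12.5,-3,0,0,-24,1],
  [-16,-12.5,-3,0,0,-24,1],
  [-16,-12.5,-3,0,0,-24,1],
  [-16,-12.5,-3,0,0,-24,1],
])

```text
time: 0.57
position: [0.3488, 0.3915, 0.2713]
tool_rot: [-0.002, 1.0, -0.0, -0.0]
ft_force: [0.9, -0.2, 0.4]
grip_width: 0.0868
```

>>> apply_moves([
  [-9,-18,-3,0,0,0,1],
  [-9,-18,-3,0,0,0,1],
  [-9,-18,-3,0,0,0,1],
  [-9,-18,-3,0,0,0,1],
  [-9,-18,-3,0,0,0,1],
])

```text
time: 0.98
position: [0.4393, 0.2109, 0.3016]
tool_rot: [0.0, 1.0, -0.0, 0.0]
ft_force: [0.7, 0.7, 0.6]
grip_width: 0.087
```

```bash
cat > shot.py <<'E'
import sys,json
from rig import robot
from h import *
n=sys.argv[1]; o=robot.get_obs(); p=robot.camera_params("wrist"); im=robot.camera("wrist")
json.dump({k:np.array(p[k]).tolist() for k in ("mtx","D","origin","rotation")},open(f"pics/{n}.json","w"))
cv2.imwrite(f"pics/{n}.png",im[:,:,::-1]); print(np.round(o["position"],4),np.round(p["origin"],4),np.round(p["rotation"],4),round(o["time"],2))
E
python3 shot.py w1
```

```text
[0.4393 0.2109 0.3016] [0.3642 0.2101 0.4457] [0.701  0.6997 0.0973 0.0975] 0.98
```

View pics/w1.png

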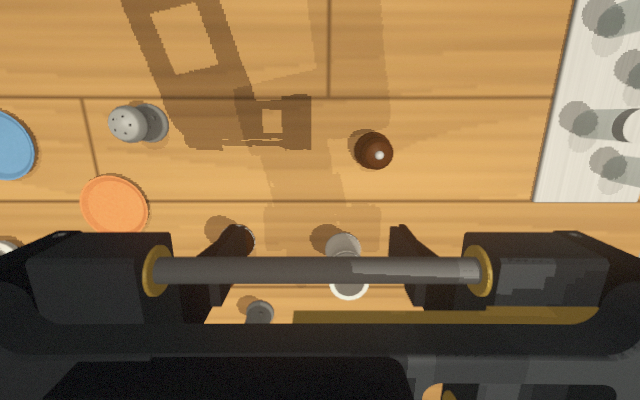

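The wrist view shows the short shaker (127,123), the terracotta saucer (114,207), the chestnut head ball (379,155), and the bodies hidden behind the gripper. I need the TCP farther out in x to see the bodies.

>>> apply_moves([
  [-16,-8,0,0,0,0,1],
  [-16,-8,0,0,0,0,1],
  [-16,-8,0,0,0,0,1],
  [-16,-8,0,0,0,0,1],
  [-16,-8,0,0,0,0,1],
])

```text
time: 1.45
position: [0.6041, 0.13, 0.3008]
tool_rot: [0.002, 1.0, -0.001, 0.002]
ft_force: [1.3, 0.7, 0.1]
grip_width: 0.0871
```

```bash
python3 shot.py w2
```

```text
[0.6041 0.13   0.3008] [0.5284 0.1296 0.4446] [0.7018 0.6986 0.0983 0.0996] 1.45
```

>>> apply_moves([
  [0,-20,0,0,0,0,1],
  [0,-20,0,0,0,0,1],
  [0,-20,0,0,0,0,1],
  [0,-20,0,0,0,0,1],
  [0,-20,0,0,0,0,1],
])

```text
time: 1.92
position: [0.5975, -0.0682, 0.301]
tool_rot: [-0.0, 1.0, 0.0, -0.001]
ft_force: [0.5, 0.7, -0.6]
grip_width: 0.0866
```

```bash
python3 shot.py w3; python3 -c "
import cv2,numpy as np
for n in ('w2','w3'):
    a=cv2.imread(f'pics/{n}.png')[:240]
    for x in range(0,640,50): cv2.putText(a,str(x),(x,9),0,.3,(0,0,0),1)
    cv2.imwrite(f'pics/{n}c.png',cv2.resize(a,(800,300),interpolation=cv2.INTER_CUBIC))
cv2.imwrite('pics/w23.png',np.vstack([cv2.imread('pics/w2c.png'),cv2.imread('pics/w3c.png')]))"
```

```text
[ 0.5975 -0.0682  0.301 ] [ 0.5226 -0.069   0.4452] [0.7009 0.7    0.0968 0.0967] 1.92
```

View pics/w23.png

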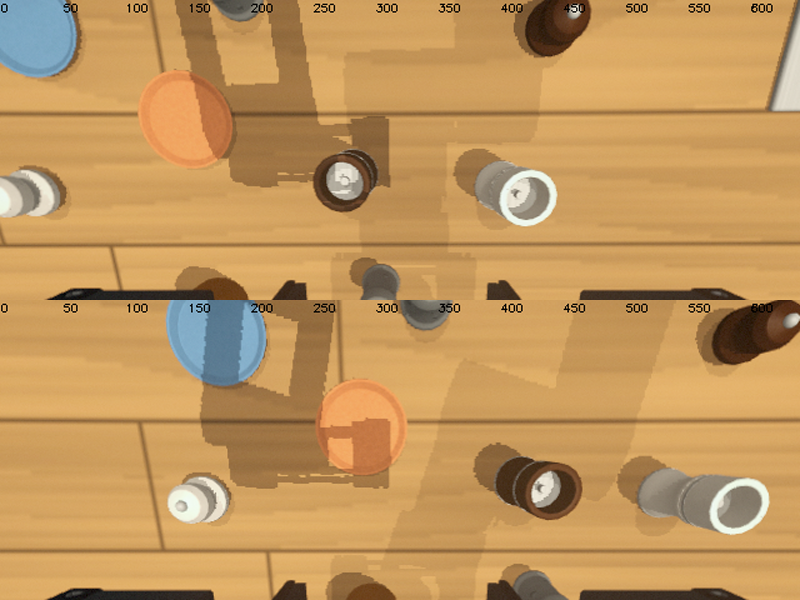

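```bash
python3 - <<'E'
from rig import robot
from h import *
import json
T=robot.camera_params("top");S=robot.camera_params("scene");A=json.load(open("pics/w2.json"));B=json.load(open("pics/w3.json"));C=json.load(open("pics/w1.json"))
for n,t,s,a,b,c,z in [("Pbody",(276.7,179),(352.3,181.7),(274.4,144.4),(442.4,152),None,.105),("Sbody",(197,171.3),(429,188),(421.6,157.6),(591.2,164),None,.105),("Phead",(177.7,247.3),(434.3,155.7),(458.4,11.2),(633.6,16.8),(379,155),.068),("Shead",(439.5,176),(194.3,195.3),None,(144.8,165.6),None,.068),("terra",(356.7,215),(278.3,191.7),(148.8,95.2),(288.8,101.6),(114,205),.008),("blue",(420.5,256.5),(228.3,166),None,(173.2,28.8),None,.008)]:
    V=[(p,u) for p,u in zip((T,S,A,B,C),(t,s,a,b,c)) if u is not None]
    x,r=tri(V); print(n,"all",x.round(4),[float(i) for i in r])
    W=[v for v in V if v[0] not in (T,S)] if 0 else V[2:]
    if len(W)>1: x,r=tri(W); print("   wrist",x.round(4),[float(i) for i in r])
    print("   atz",[onz(p,u,z)[:2].round(3).tolist() for p,u in V])
E
```

```text
Pbody all [0.5659 0.0788 0.1001] [2.3, 1.4, 1.1, 0.9]
   wrist [0.5655 0.0791 0.1014] [0.8, 0.8]
   atz [[0.565, 0.076], [0.572, 0.08], [0.564, 0.08], [0.566, 0.078]]
Sbody all [0.5809 0.2537 0.1011] [1.9, 1.0, 0.6, 1.9]
   wrist [0.5802 0.2512 0.1065] [0.0, 0.0]
   atz [[0.579, 0.251], [0.586, 0.253], [0.581, 0.252], [0.58, 0.253]]
Phead all [0.4171 0.2932 0.064 ] [1.7, 1.5, 1.7, 1.3, 1.4]
   wrist [0.4179 0.2918 0.0659] [1.2, 1.0, 1.1]
   atz [[0.415, 0.291], [0.422, 0.293], [0.42, 0.29], [0.418, 0.291], [0.417, 0.291]]
Shead all [ 0.5889 -0.2949  0.0658] [0.8, 1.1, 1.1]
   atz [[0.589, -0.295], [0.592, -0.293], [0.588, -0.294]]
terra all [ 0.5047 -0.11    0.0054] [0.8, 2.8, 0.9, 0.9, 1.9]
   wrist [ 0.5046 -0.11    0.0072] [0.2, 1.2, 1.3]
   atz [[0.504, -0.11], [0.509, -0.107], [0.505, -0.11], [0.506, -0.109], [0.503, -0.11]]
blue all [ 0.4096 -0.2615  0.0058] [2.2, 2.0, 3.1]
   atz [[0.407, -0.261], [0.411, -0.259], [0.413, -0.262]]
```

>>> apply_moves([
  [3.2,14.7,10,0,0,0,1],
  [3.2,14.7,10,0,0,0,1],
  [3.2,14.7,10,0,0,0,1],
  [3.2,14.7,10,0,0,0,1],
  [3.2,14.7,10,0,0,0,1],
])

```text
time: 2.38
position: [0.5612, 0.0853, 0.1979]
tool_rot: [-0.002, 1.0, 0.001, -0.005]
ft_force: [-1.2, 1.3, -0.0]
grip_width: 0.0874
```

>>> apply_moves([
  [0,0,0,0,0,0,1],
  [0,0,0,0,0,0,1],
])

```text
time: 2.55
position: [0.5665, 0.081, 0.2014]
tool_rot: [-0.001, 1.0, -0.0, -0.0]
ft_force: [-0.4, -0.2, 0.8]
grip_width: 0.0874
```

>>> apply_moves([
  [0.1,-0.2,3,0,0,0,1],
  [0.1,-0.2,6,0,0,0,1],
  [0.1,-0.2,9,0,0,0,1],
  [0.1,-0.2,11.6,0,0,0,1],
  [0.1,-0.2,11.6,0,0,0,1],
])

```text
time: 2.97
position: [0.5643, 0.0765, 0.0822]
tool_rot: [0.001, 1.0, -0.0, -0.003]
ft_force: [-1.6, -0.3, -0.4]
grip_width: 0.0869
```

>>> apply_moves([
  [0,0,0,0,0,0,1],
  [0,0,0,0,0,0,0.45],
  [0,0,0,0,0,0,0.45],
  [0,0,0,0,0,0,0.45],
  [0,0,0,0,0,0,0.45],
], newtons=20)

```text
time: 3.38
position: [0.5668, 0.0781, 0.087]
tool_rot: [-0.0, 1.0, -0.0, 0.002]
ft_force: [0.2, 0.1, -0.1]
grip_width: 0.0682
```

>>> apply_moves([
  [0,0,0,0,0,0,0.45],
  [0,0,0,0,0,0,0.45],
  [0,0,0,0,0,0,0.45],
  [0,0,0,0,0,0,0.45],
  [0,0,0,0,0,0,0.45],
])

```text
time: 3.8
position: [0.566, 0.0784, 0.0859]
tool_rot: [-0.0, 1.0, 0.0, 0.0]
ft_force: [-1.1, 1.4, 6.1]
grip_width: 0.0542
```

>>> apply_moves([
  [0,0,-1,0,0,0,0.45],
  [0,0,-2.5,0,0,0,0.45],
  [0,0,-4,0,0,0,0.45],
  [0,0,-6,0,0,0,0.45],
  [0,0,-8,0,0,0,0.45],
], newtons=30)

```text
time: 4.22
position: [0.5646, 0.0782, 0.1654]
tool_rot: [-0.0, 1.0, -0.0, -0.002]
ft_force: [0.0, -0.6, -1.8]
grip_width: 0.0539
```

>>> apply_moves([
  [1,-3,0,0,0,0,0.45],
  [2.2,-7,0,0,0,0,0.45],
  [3.5,-11,0,0,0,0,0.45],
  [4.7,-15,0,0,0,0,0.45],
  [6.1,-18.8,0,0,0,0,0.45],
])

```text
time: 4.63
position: [0.5039, -0.1113, 0.1654]
tool_rot: [-0.001, 1.0, -0.0, -0.0]
ft_force: [1.4, -1.2, -3.2]
grip_width: 0.0539
```

>>> apply_moves([
  [0,0,0,0,0,0,0.45],
  [0,0,0,0,0,0,0.45],
  [0,0,0,0,0,0,0.45],
])

```text
time: 4.88
position: [0.5042, -0.1097, 0.1651]
tool_rot: [0.001, 1.0, 0.0, -0.0]
ft_force: [-0.4, 1.1, -1.9]
grip_width: 0.0538
```

```bash
python3 shot.py w4
```

```text
[ 0.5042 -0.1097  0.1651] [ 0.4293 -0.1106  0.3093] [0.7014 0.6994 0.0972 0.0967] 4.88
```

View pics/w4.png

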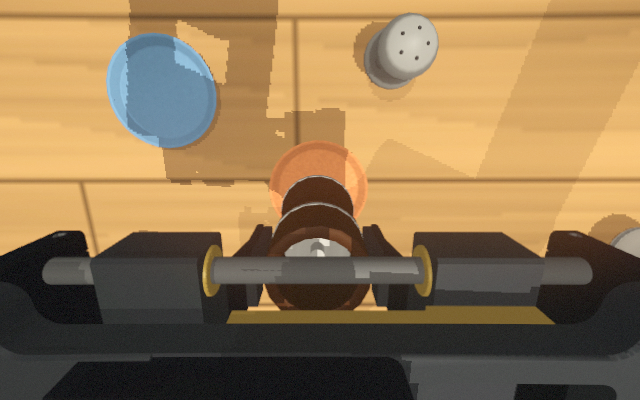

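The body hangs upright over the terracotta saucer (foot near (318,195), saucer centre ~(318,190)). The blue saucer is clear at (162,90).

>>> apply_moves([
  [0,0,2.5,0,0,0,0.45],
  [0,0,5,0,0,0,0.45],
  [0,0,6.5,0,0,0,0.45],
  [0,0,6.9,0,0,0,0.45],
  [0,0,7.1,0,0,0,0.45],
])

```text
time: 5.35
position: [0.5044, -0.108, 0.0934]
tool_rot: [-0.001, 1.0, 0.001, -0.001]
ft_force: [0.3, 0.6, -2.4]
grip_width: 0.054
```

>>> apply_moves([
  [0,0,0,0,0,0,0.45],
  [0,0,0.1,0,0,0,0.45],
  [0,0,0.2,0,0,0,0.45],
  [0,0,0.2,0,0,0,0.45],
])

```text
time: 5.68
position: [0.5053, -0.1099, 0.0931]
tool_rot: [-0.0, 1.0, -0.0, 0.001]
ft_force: [0.0, -0.8, -2.1]
grip_width: 0.0538
```

>>> apply_moves([
  [0,0,0.1,0,0,0,0.45],
  [0,0,0.1,0,0,0,0.45],
  [0,0,0.2,0,0,0,0.45],
  [0,0,0.2,0,0,0,0.45],
  [0,0,0.2,0,0,0,0.45],
])

```text
time: 6.1
position: [0.5049, -0.1099, 0.0909]
tool_rot: [0.0, 1.0, -0.0, 0.0]
ft_force: [-0.9, 0.2, 4.5]
grip_width: 0.0539
```

>>> apply_moves([
  [0,0,0,0,0,0,0.7],
  [0,0,0,0,0,0,0.8],
  [0,0,0,0,0,0,1],
  [0,0,0,0,0,0,1],
  [0,0,0,0,0,0,1],
])

```text
time: 6.52
position: [0.5048, -0.1098, 0.0901]
tool_rot: [-0.0, 1.0, 0.0, -0.0]
ft_force: [-0.2, 0.1, 0.4]
grip_width: 0.0795
```

>>> apply_moves([
  [0,0,0,0,0,0,1],
  [0,0,-1,0,0,0,1],
  [0,0,-4,0,0,0,1],
  [0,0,-7.5,0,0,0,1],
  [0,0,-11,0,0,0,1],
])

```text
time: 6.93
position: [0.504, -0.1095, 0.2015]
tool_rot: [-0.0, 1.0, 0.0, -0.001]
ft_force: [0.7, -0.1, 0.0]
grip_width: 0.087
```

>>> apply_moves([
  [-3.8,18.1,0,0,0,0,1],
  [-3.8,18.1,0,0,0,0,1],
  [-3.8,18.1,0,0,0,0,1],
  [-3.8,18.1,0,0,0,0,1],
  [-3.8,18.1,0,0,0,0,1],
])

```text
time: 7.35
position: [0.543, 0.0755, 0.2014]
tool_rot: [-0.001, 1.0, 0.001, 0.001]
ft_force: [1.3, -0.5, -1.4]
grip_width: 0.087
```

>>> apply_moves([
  [-3.8,18.1,0,0,0,0,1],
  [-3.8,18.1,0,0,0,0,1],
  [-3.8,18.1,0,0,0,0,1],
  [-3.8,18.1,0,0,0,0,1],
  [-3.8,18.1,0,0,0,0,1],
])

```text
time: 7.77
position: [0.5812, 0.2573, 0.2013]
tool_rot: [-0.002, 1.0, 0.001, 0.001]
ft_force: [0.0, 0.1, 0.4]
grip_width: 0.0873
```

>>> apply_moves([
  [0,0,0,0,0,0,1],
  [0,0,0,0,0,0,1],
  [0,0,0,0,0,0,1],
])

```text
time: 8.02
position: [0.5801, 0.2514, 0.2004]
tool_rot: [-0.0, 1.0, -0.0, -0.0]
ft_force: [0.3, -0.5, -0.0]
grip_width: 0.0872
```

>>> apply_moves([
  [0,0,3,0,0,0,1],
  [0,0,6,0,0,0,1],
  [0,0,9,0,0,0,1],
  [0,0,11.5,0,0,0,1],
  [0,0,11.5,0,0,0,1],
])

```text
time: 8.43
position: [0.5768, 0.2491, 0.0805]
tool_rot: [0.001, 1.0, -0.002, -0.006]
ft_force: [-0.2, 0.3, 0.2]
grip_width: 0.0872
```

>>> apply_moves([
  [0,0,0,0,0,0,1],
  [0,0,0,0,0,0,0.45],
  [0,0,0,0,0,0,0.45],
  [0,0,0,0,0,0,0.45],
  [0,0,0,0,0,0,0.45],
], newtons=20)

```text
time: 8.85
position: [0.5816, 0.2524, 0.087]
tool_rot: [-0.0, 1.0, 0.0, 0.001]
ft_force: [-0.1, -0.3, 0.2]
grip_width: 0.068
```

>>> apply_moves([
  [0,0,0,0,0,0,0.45],
  [0,0,0,0,0,0,0.45],
  [0,0,0,0,0,0,0.45],
  [0,0,0,0,0,0,0.45],
  [0,0,0,0,0,0,0.45],
])

```text
time: 9.27
position: [0.5811, 0.2526, 0.086]
tool_rot: [-0.0, 1.0, 0.0, 0.001]
ft_force: [0.3, 1.4, 4.9]
grip_width: 0.0546
```

```bash
python3 -c "
from h import *;import json
print(onz(json.load(open('pics/w4.json')),(162.3,90.5),.009))"
```

```text
[ 0.40743173 -0.26063247  0.009     ]
```

>>> apply_moves([
  [0,0,-1,0,0,0,0.45],
  [0,0,-3,0,0,0,0.45],
  [0,0,-6.5,0,0,0,0.45],
  [0,0,-10.5,0,0,0,0.45],
  [0,0,-14.5,0,0,0,0.45],
], newtons=30)

```text
time: 9.68
position: [0.5793, 0.2517, 0.2305]
tool_rot: [-0.0, 1.0, -0.001, -0.002]
ft_force: [1.6, 0.9, -1.7]
grip_width: 0.0541
```

>>> apply_moves([
  [1,-3,0,0,0,0,0.45],
  [2.2,-6.5,0,0,0,0,0.45],
  [3.4,-10,0,0,0,0,0.45],
  [4.5,-13.5,0,0,0,0,0.45],
  [5.7,-17.1,0,0,0,0,0.45],
])

```text
time: 10.1
position: [0.5222, 0.08, 0.2302]
tool_rot: [-0.001, 1.0, -0.0, -0.001]
ft_force: [0.6, -0.5, -2.4]
grip_width: 0.0542
```

>>> apply_moves([
  [1.2,-3.5,0,0,0,0,0.45],
  [2.4,-7,0,0,0,0,0.45],
  [3.5,-10.5,0,0,0,0,0.45],
  [4.6,-14,0,0,0,0,0.45],
  [5.7,-17.1,0,0,0,0,0.45],
])

```text
time: 10.52
position: [0.4653, -0.0916, 0.2302]
tool_rot: [0.0, 1.0, -0.0, -0.001]
ft_force: [0.7, -1.0, -1.6]
grip_width: 0.0542
```

>>> apply_moves([
  [1.2,-3.5,0,0,0,0,0.45],
  [2.4,-7,0,0,0,0,0.45],
  [3.5,-10.5,0,0,0,0,0.45],
  [4.8,-14.5,0,0,0,0,0.45],
  [5.8,-17.1,0,0,0,0,0.45],
])

```text
time: 10.93
position: [0.4075, -0.2639, 0.2304]
tool_rot: [0.001, 1.0, -0.001, -0.0]
ft_force: [0.8, 0.2, -0.5]
grip_width: 0.0542
```

>>> apply_moves([
  [0,0,0,0,0,0,0.45],
  [0,0,0,0,0,0,0.45],
  [0,0,0,0,0,0,0.45],
])

```text
time: 11.18
position: [0.408, -0.2598, 0.2299]
tool_rot: [0.0, 1.0, 0.001, -0.001]
ft_force: [-0.0, 0.2, -2.7]
grip_width: 0.0541
```

>>> apply_moves([
  [0,0,3.5,0,0,0,0.45],
  [0,0,7.5,0,0,0,0.45],
  [0,0,11,0,0,0,0.45],
  [0,0,13,0,0,0,0.45],
  [0,0,13.6,0,0,0,0.45],
])

```text
time: 11.6
position: [0.4073, -0.2573, 0.0913]
tool_rot: [-0.001, 1.0, 0.003, -0.003]
ft_force: [-0.8, -0.7, -1.6]
grip_width: 0.0543
```

>>> apply_moves([
  [0,0,0,0,0,0,0.45],
  [0,0,0.1,0,0,0,0.45],
  [0,0,0.2,0,0,0,0.45],
  [0,0,0.2,0,0,0,0.45],
])

```text
time: 11.93
position: [0.4097, -0.2613, 0.0936]
tool_rot: [-0.0, 1.0, -0.001, 0.001]
ft_force: [0.8, -0.0, -2.1]
grip_width: 0.0543
```

>>> apply_moves([
  [0,0,0.1,0,0,0,0.45],
  [0,0,0.1,0,0,0,0.45],
  [0,0,0.1,0,0,0,0.45],
])

```text
time: 12.18
position: [0.4089, -0.261, 0.0919]
tool_rot: [0.0, 1.0, -0.0, 0.0]
ft_force: [0.5, -1.0, -2.6]
grip_width: 0.0541
```

>>> apply_moves([
  [0,0,0.1,0,0,0,0.45],
  [0,0,0.1,0,0,0,0.45],
  [0,0,0.1,0,0,0,0.45],
])

```text
time: 12.43
position: [0.409, -0.261, 0.0909]
tool_rot: [0.0, 1.0, -0.0, 0.0]
ft_force: [-0.8, 1.9, 5.4]
grip_width: 0.0539
```

>>> apply_moves([
  [0,0,0,0,0,0,0.7],
  [0,0,0,0,0,0,0.8],
  [0,0,0,0,0,0,1],
  [0,0,0,0,0,0,1],
  [0,0,0,0,0,0,1],
])

```text
time: 12.85
position: [0.4087, -0.2608, 0.0901]
tool_rot: [-0.0, 1.0, 0.0, -0.0]
ft_force: [-0.2, -0.8, -0.2]
grip_width: 0.0796
```

>>> apply_moves([
  [0,0,0,0,0,0,1],
  [0,0,-1,0,0,0,1],
  [0,0,-4.5,0,0,0,1],
  [0,0,-8.5,0,0,0,1],
  [0,0,-12.5,0,0,0,1],
])

```text
time: 13.27
position: [0.4081, -0.2601, 0.2167]
tool_rot: [-0.0, 1.0, 0.001, -0.001]
ft_force: [1.1, -0.6, 0.4]
grip_width: 0.087
```

>>> apply_moves([
  [-4,-0.7,-1,0,0,0,1],
  [-8,-1.4,-3,0,0,0,1],
  [-12,-2.2,-5,0,0,0,1],
  [-16,-3,-7,0,0,0,1],
  [-18,-3.3,-8,0,0,0,1],
])

```text
time: 13.68
position: [0.5912, -0.2941, 0.2982]
tool_rot: [-0.0, 1.0, -0.001, 0.002]
ft_force: [0.6, -0.7, 0.4]
grip_width: 0.0871
```

>>> apply_moves([
  [0,0,0,0,0,0,1],
  [0,0,0,0,0,0,1],
  [0,0,0,0,0,0,1],
])

```text
time: 13.93
position: [0.5874, -0.2929, 0.2947]
tool_rot: [-0.0, 1.0, 0.001, -0.001]
ft_force: [-0.0, -0.2, -1.0]
grip_width: 0.0872
```

```bash
python3 shot.py w5
```

```text
[ 0.5874 -0.2929  0.2947] [ 0.5127 -0.294   0.439 ] [0.701  0.7001 0.0969 0.0958] 13.93
```

View pics/w5.png

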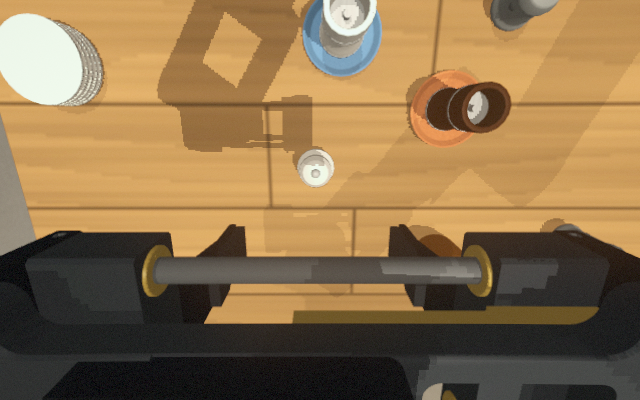

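Both bodies stand in their saucers (chestnut rim centre ~(480,107), white rim ~(349,12), cut off at the top). The white head ball is at (315,173).

```bash
python3 - <<'E'
from h import *;import json
B=json.load(open("pics/w3.json"));C=json.load(open("pics/w5.json"))
print("Shead",onz(C,(315.3,173),.068),tri([(B,(144.8,165.6)),(C,(315.3,173))]))
print("knob top ~", onz(C,(315.5,169),.052))
print("Pbody",onz(C,(480,107),.110)," Sbody",onz(C,(349,12),.110))
im=cv2.imread("pics/w5.png")
a=cv2.resize(im[130:200,275:355],None,fx=5,fy=5,interpolation=cv2.INTER_CUBIC); b=cv2.resize(im[60:150,400:520],None,fx=3.3,fy=3.3,interpolation=cv2.INTER_CUBIC)
h=350; b=cv2.copyMakeBorder(b,0,max(0,h-b.shape[0]),0,0,0)[:h]; cv2.imwrite("pics/w5c.png",np.hstack([a,b]))
print(a.shape,b.shape)
E
```

```text
Shead [ 0.58627935 -0.29556752  0.068     ] (array([ 0.58744255, -0.2956075 ,  0.06581601]), [np.float64(0.7), np.float64(0.7)])
knob top ~ [ 0.58395417 -0.2953501   0.052     ]
Pbody [ 0.50565683 -0.1168319   0.11      ]  Sbody [ 0.41479756 -0.26133655  0.11      ]
(350, 400, 3) (350, 396, 3)
```

View pics/w5c.png

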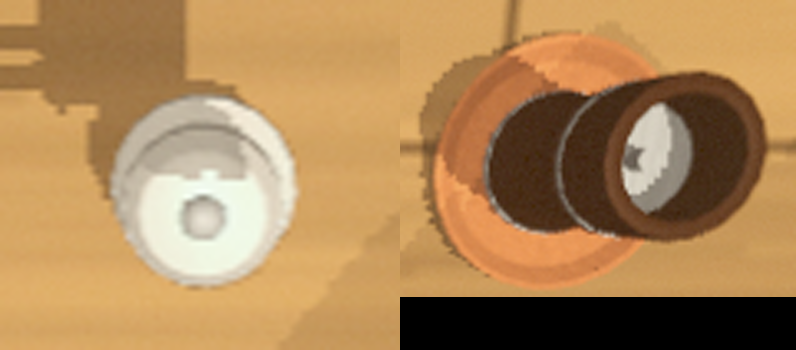

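>>> apply_moves([
  [0,-0.2,4,0,0,0,1],
  [0,-0.2,8,0,0,0,1],
  [0,-0.2,12,0,0,0,1],
  [0,-0.2,16,0,0,0,1],
  [0,-0.2,17,0,0,0,1],
])

```text
time: 14.4
position: [0.5828, -0.2925, 0.1182]
tool_rot: [0.001, 1.0, 0.005, -0.006]
ft_force: [-1.6, 0.7, -0.5]
grip_width: 0.0869
```

>>> apply_moves([
  [0,0,0,0,0,0,1],
  [0,0,0,0,0,0,1],
  [0,0,0,0,0,0,1],
])

```text
time: 14.65
position: [0.59, -0.2969, 0.1281]
tool_rot: [0.0, 1.0, -0.001, 0.002]
ft_force: [0.3, -0.2, 0.4]
grip_width: 0.0871
```

```bash
python3 - <<'E'
from h import *;import json
C=json.load(open("pics/w5.json"))
print("Pbody",onz(C,(486.4,107.3),.110)," Sbody",onz(C,(350.5,12),.110))
from rig import robot
T=robot.camera_params("top");a=robot.camera("top")[:,:,::-1];S=robot.camera_params("scene");b=robot.camera("scene")[:,:,::-1]
cv2.imwrite("pics/t2.png",a);cv2.imwrite("pics/s2.png",b)
a=cv2.resize(a[185:285,320:453],None,fx=3,fy=3,interpolation=cv2.INTER_CUBIC);b=cv2.resize(b[110:210,200:333],None,fx=3,fy=3,interpolation=cv2.INTER_CUBIC)
cv2.imwrite("pics/ts2.png",np.hstack([a,b]))
E
```

```text
Pbody [ 0.5059993  -0.10989094  0.11      ]  Sbody [ 0.4148004  -0.25983976  0.11      ]
```

View pics/ts2.png

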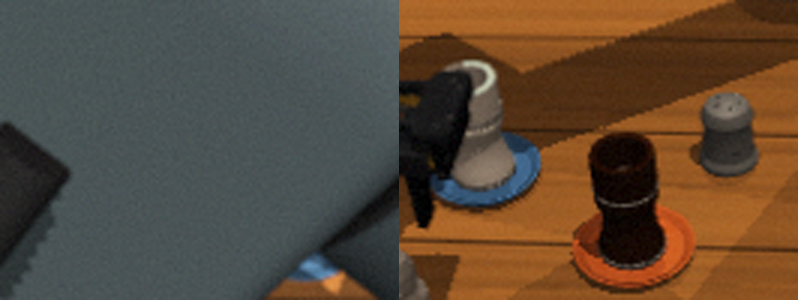

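The arm hides the top view. In the scene crop both bodies stand upright in their saucers. Next I grasp the white head.

>>> apply_moves([
  [0,0,2,0,0,0,1],
  [0,0,4,0,0,0,1],
  [0,0,6,0,0,0,1],
  [0,0,7.5,0,0,0,1],
  [0,0,7.9,0,0,0,1],
])

```text
time: 15.17
position: [0.5884, -0.2954, 0.0457]
tool_rot: [-0.0, 1.0, 0.0, -0.001]
ft_force: [0.2, -0.0, -0.3]
grip_width: 0.0875
```

>>> apply_moves([
  [0,0,0,0,0,0,1],
  [0,0,0,0,0,0,1],
  [0,0,0,0,0,0,1],
])

```text
time: 15.42
position: [0.5899, -0.2966, 0.0483]
tool_rot: [-0.0, 1.0, -0.001, 0.001]
ft_force: [-0.0, 0.5, 0.0]
grip_width: 0.0867
```

>>> apply_moves([
  [0.1,0.1,0.2,0,0,0,1],
  [0.1,0.1,0.2,0,0,0,0.6],
  [0.1,0.1,0.2,0,0,0,0.4],
  [0.1,0.1,0.2,0,0,0,0.4],
  [0.1,0.1,0.2,0,0,0,0.4],
], newtons=10)

```text
time: 15.83
position: [0.5878, -0.2948, 0.0445]
tool_rot: [-0.0, 1.0, -0.0, 0.0]
ft_force: [0.2, -0.1, -0.1]
grip_width: 0.0679
```

>>> apply_moves([
  [0,0,0,0,0,0,0.4],
  [0,0,0,0,0,0,0.4],
  [0,0,0,0,0,0,0.4],
  [0,0,0,0,0,0,0.4],
  [0,0,0,0,0,0,0.4],
])

```text
time: 16.25
position: [0.5877, -0.2948, 0.0443]
tool_rot: [-0.0, 1.0, -0.0, 0.0]
ft_force: [-0.5, 0.2, 0.0]
grip_width: 0.0426
```

>>> apply_moves([
  [0,0,0,0,0,0,0.4],
  [0,0,0,0,0,0,0.4],
  [0,0,0,0,0,0,0.4],
  [0,0,0,0,0,0,0.4],
  [0,0,0,0,0,0,0.4],
])

```text
time: 16.67
position: [0.5877, -0.2948, 0.0443]
tool_rot: [-0.0, 1.0, -0.0, 0.0]
ft_force: [-0.3, 0.3, -0.2]
grip_width: 0.0429
```

Width reads 42.9 mm against 44 mm expected. I'll lift a little and look from near.

>>> apply_moves([
  [0,0,-0.3,0,0,0,0.4],
  [0,0,-0.8,0,0,0,0.4],
  [0,0,-1.5,0,0,0,0.4],
  [0,0,-2.5,0,0,0,0.4],
  [0,0,-3.5,0,0,0,0.4],
], newtons=15)

```text
time: 17.08
position: [0.5878, -0.2948, 0.0803]
tool_rot: [-0.0, 1.0, -0.0, 0.0]
ft_force: [0.0, -1.1, -0.6]
grip_width: 0.0428
```

```bash
python3 shot.py w6; python3 - <<'E'
from rig import robot
import cv2,numpy as np
o=robot.get_obs();print(o["position"],o["grip_width"],o["ft_force"])
b=robot.camera("scene")[:,:,::-1];cv2.imwrite("pics/s3.png",b)
w=cv2.imread("pics/w6.png")
A=cv2.resize(w[200:340,215:425],None,fx=2.5,fy=2.5,interpolation=cv2.INTER_CUBIC)
B=cv2.resize(b[150:267,150:225],None,fx=3,fy=3,interpolation=cv2.INTER_CUBIC)[:350]
h=350;f=lambda i:cv2.copyMakeBorder(i,0,max(0,h-i.shape[0]),0,0,0)[:h]
cv2.imwrite("pics/g3.png",np.hstack([f(A),f(B)]))
E
```

```text
[ 0.5878 -0.2948  0.0803] [ 0.5127 -0.2956  0.2245] [0.7008 0.6999 0.0973 0.0973] 17.08
[ 0.58908117 -0.29565306  0.08280846] 0.04272426406556505 [ 0.59284323 -0.30333032  0.35093442]
```

View pics/g3.png

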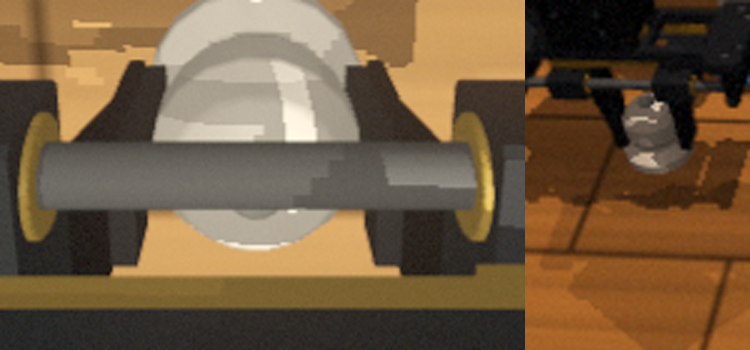

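```bash
python3 - <<'E'
from h import *;import json
from rig import robot
C=json.load(open("pics/w6.json"));S=robot.camera_params("scene")
w=cv2.imread("pics/w6.png");s=cv2.imread("pics/s3.png")
th=np.linspace(0,2*np.pi,60)
def ov(im,p,c,x0,y0,x1,y1,k):
    im=cv2.resize(im[y0:y1,x0:x1],None,fx=k,fy=k,interpolation=cv2.INTER_CUBIC)
    for z,r,col in [(0.012,.027,(0,0,255)),(.021,.027,(0,0,255)),(.038,.022,(0,255,0)),(.052,.022,(0,255,0)),(.068,.004,(255,0,0))]:
        u=proj(p,np.c_[c[0]+r*np.cos(th),c[1]+r*np.sin(th),c[2]+z+0*th]); cv2.polylines(im,[np.int32((u-[x0,y0])*k)],1,col,1)
    return im
A=ov(w,C,(.5878,-.2948,.036),215,180,425,340,2.5);B=ov(s,S,(.589,-.2957,.038),170,170,210,217,8)
h=400;f=lambda i:cv2.copyMakeBorder(i,0,max(0,h-i.shape[0]),0,0,0)[:h]
cv2.imwrite("pics/g4.png",np.hstack([f(A),f(B)])[:, :800])
E
```

```text
(no output)
```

View pics/g4.png

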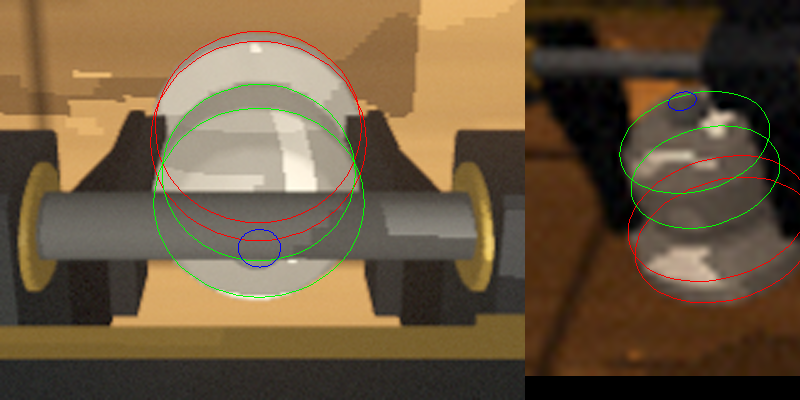

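The overlay fits: the head hangs upright and centred within about 1 mm, so the width reading is only an offset. Next I check the white body's rim numerically in w5 and lift.

>>> apply_moves([
  [0,0,-3,0,0,0,0.4],
  [0,0,-6,0,0,0,0.4],
  [0,0,-9,0,0,0,0.4],
  [0,0,-12,0,0,0,0.4],
  [0,0,-12.5,0,0,0,0.4],
])

```text
time: 17.6
position: [0.5905, -0.2966, 0.2107]
tool_rot: [-0.0, 1.0, -0.003, 0.005]
ft_force: [0.3, -0.9, 0.0]
grip_width: 0.0429
```

>>> apply_moves([
  [3,0.6,0,0,0,0,0.4],
  [6,1.2,0,0,0,0,0.4],
  [9,1.8,0,0,0,0,0.4],
  [11,2.1,0,0,0,0,0.4],
  [12,2.3,0,0,0,0,0.4],
])

```text
time: 18.02
position: [0.4644, -0.2701, 0.2035]
tool_rot: [0.0, 1.0, 0.001, -0.002]
ft_force: [-1.3, 0.6, -0.8]
grip_width: 0.0431
```

```bash
python3 - <<'E'
from h import *;import json
C=json.load(open("pics/w5.json"));w=cv2.imread("pics/w5.png")
th=np.linspace(0,2*np.pi,90)
for x in (.405,.409,.413):
    u=proj(C,np.c_[x+.027*np.cos(th),-.261+.027*np.sin(th),.110+0*th]);print(x,u.min(0).round(1),u.max(0).round(1))
g=w.min(2)
for r in (0,4,8,12): print(r,[c for c in range(310,390) if g[r,c]>200])
for c in (346,350,354): print(c,g[20:50,c].tolist())
from rig import robot;print(robot.get_obs()["position"])
E
```

```text
0.405 [322.3 -31.8] [377.   31.4]
0.409 [322.3 -26.9] [376.8  35.8]
0.413 [322.3 -22. ] [376.6  40.2]
0 [324, 325, 326, 327, 328, 329, 370, 371, 372, 373, 374, 375]
4 [324, 325, 326, 327, 328, 329, 371, 372, 373, 374, 375]
8 [324, 325, 326, 327, 328, 337, 338, 339, 340, 341, 342, 343, 344, 345, 346, 347, 348, 349, 350, 351, 352, 353, 354, 355, 356, 357, 358, 370, 371, 372, 373, 374, 375]
12 [324, 325, 326, 327, 328, 329, 330, 333, 334, 335, 336, 337, 338, 339, 340, 341, 344, 345, 346, 347, 348, 349, 350, 351, 352, 353, 354, 355, 356, 357, 358, 369, 370, 371, 372, 373, 374, 375]
346 [157, 191, 194, 195, 213, 219, 220, 220, 219, 232, 239, 240, 240, 240, 240, 207, 137, 114, 114, 120, 118, 118, 117, 137, 150, 133, 125, 138, 142, 144]
350 [198, 197, 214, 221, 219, 220, 209, 204, 203, 226, 240, 239, 240, 239, 239, 205, 132, 121, 122, 124, 122, 123, 148, 154, 124, 132, 144, 145, 147, 151]
354 [210, 206, 205, 206, 185, 168, 171, 164, 214, 240, 239, 239, 240, 240, 223, 171, 126, 122, 126, 125, 125, 147, 147, 132, 141, 150, 152, 154, 154, 152]
[ 0.46443962 -0.27011101  0.20352601]
```

The white rim edge at row 35 confirms the body at (0.409,-0.261).

>>> apply_moves([
  [2,0.4,0,0,0,0,0.4],
  [4,0.7,0,0,0,0,0.4],
  [5.7,1.0,0,0,0,0,0.4],
  [5.7,1.0,0,0,0,0,0.4],
  [5.7,1.0,0,0,0,0,0.4],
])

```text
time: 18.43
position: [0.411, -0.2621, 0.2043]
tool_rot: [0.0, 1.0, -0.0, 0.0]
ft_force: [-0.3, 0.4, -1.6]
grip_width: 0.043
```

>>> apply_moves([
  [0,0,0,0,0,0,0.4],
  [0,0,0,0,0,0,0.4],
  [0,0,0,0,0,0,0.4],
  [0,0,0,0,0,0,0.4],
])

```text
time: 18.77
position: [0.4115, -0.262, 0.2042]
tool_rot: [-0.0, 1.0, -0.0, 0.0]
ft_force: [0.1, -0.8, -1.7]
grip_width: 0.0431
```

>>> apply_moves([
  [0.2,0.1,2,0,0,0,0.4],
  [0.2,0.1,4,0,0,0,0.4],
  [0.2,0.1,4.6,0,0,0,0.4],
  [0.2,0.1,4.6,0,0,0,0.4],
  [0.2,0.1,4.6,0,0,0,0.4],
])

```text
time: 19.18
position: [0.409, -0.2609, 0.1583]
tool_rot: [-0.0, 1.0, 0.0, -0.0]
ft_force: [0.1, 0.1, -0.6]
grip_width: 0.0428
```

>>> apply_moves([
  [0,0,0.2,0,0,0,0.4],
  [0,0,0.5,0,0,0,0.4],
  [0,0,0.8,0,0,0,0.4],
  [0,0,1.0,0,0,0,0.4],
  [0,0,1.0,0,0,0,0.4],
])

```text
time: 19.6
position: [0.4086, -0.2606, 0.1481]
tool_rot: [-0.0, 1.0, 0.0, -0.0]
ft_force: [0.7, 1.0, -0.2]
grip_width: 0.0429
```

>>> apply_moves([
  [0,0,0.2,0,0,0,0.4],
  [0,0,0.3,0,0,0,0.4],
  [0,0,0.3,0,0,0,0.4],
])

```text
time: 19.85
position: [0.4086, -0.2607, 0.1451]
tool_rot: [-0.0, 1.0, 0.0, -0.0]
ft_force: [0.6, -0.6, -1.1]
grip_width: 0.043
```

Plug is below the rim with no contact force. Continuing down to the skirt.

>>> apply_moves([
  [0,0,0.1,0,0,0,0.4],
  [0,0,0.2,0,0,0,0.4],
  [0,0,0.2,0,0,0,0.4],
])

```text
time: 20.1
position: [0.4087, -0.2607, 0.1432]
tool_rot: [-0.0, 1.0, 0.0, -0.0]
ft_force: [-0.1, -0.9, -1.4]
grip_width: 0.0427
```

>>> apply_moves([
  [0,0,0.1,0,0,0,0.4],
  [0,0,0.1,0,0,0,0.4],
  [0,0,0.1,0,0,0,0.4],
])

```text
time: 20.35
position: [0.4087, -0.2608, 0.1423]
tool_rot: [-0.0, 1.0, -0.0, 0.0]
ft_force: [-0.1, -0.5, -0.5]
grip_width: 0.0427
```

>>> apply_moves([
  [0,0,0.1,0,0,0,0.4],
  [0,0,0.1,0,0,0,0.4],
  [0,0,0.1,0,0,0,0.4],
])

```text
time: 20.6
position: [0.4088, -0.2608, 0.1421]
tool_rot: [-0.0, 1.0, -0.0, 0.0]
ft_force: [-1.7, 1.8, 5.7]
grip_width: 0.0427
```

>>> apply_moves([
  [0,0,0,0,0,0,0.6],
  [0,0,0,0,0,0,0.8],
  [0,0,0,0,0,0,1],
  [0,0,0,0,0,0,1],
  [0,0,0,0,0,0,1],
])

```text
time: 21.02
position: [0.4087, -0.2608, 0.1412]
tool_rot: [-0.0, 1.0, 0.0, -0.0]
ft_force: [0.2, -0.9, -0.3]
grip_width: 0.0682
```

>>> apply_moves([
  [0,0,0,0,0,0,1],
  [0,0,0,0,0,0,1],
  [0,0,-3,0,0,0,1],
  [0,0,-6.5,0,0,0,1],
  [0,0,-10,0,0,0,1],
])

```text
time: 21.43
position: [0.4081, -0.2602, 0.2416]
tool_rot: [-0.0, 1.0, 0.001, -0.001]
ft_force: [0.5, -0.8, -1.0]
grip_width: 0.0865
```

>>> apply_moves([
  [-2.7,18.5,-1,0,0,0,1],
  [-2.7,18.5,-1,0,0,0,1],
  [-2.7,18.5,-1,0,0,0,1],
  [-2.7,18.5,-1,0,0,0,1],
  [-2.7,18.5,-1,0,0,0,1],
])

```text
time: 21.85
position: [0.4348, -0.0718, 0.2515]
tool_rot: [-0.001, 1.0, 0.001, -0.0]
ft_force: [-0.4, 0.2, -0.7]
grip_width: 0.0872
```

>>> apply_moves([
  [-2.7,18.5,-1,0,0,0,1],
  [-2.7,18.5,-1,0,0,0,1],
  [-2.7,18.5,-1,0,0,0,1],
  [-2.7,18.5,-1,0,0,0,1],
  [-2.7,18.5,-1,0,0,0,1],
])

```text
time: 22.27
position: [0.4627, 0.1131, 0.2616]
tool_rot: [-0.001, 1.0, 0.001, 0.0]
ft_force: [1.0, -0.6, 0.7]
grip_width: 0.087
```

>>> apply_moves([
  [-2.7,18.2,-1,0,0,0,1],
  [-2.7,18.2,-1,0,0,0,1],
  [-2.7,18.2,-1,0,0,0,1],
  [-2.7,18.2,-1,0,0,0,1],
  [-2.7,18.2,-1,0,0,0,1],
])

```text
time: 22.68
position: [0.4901, 0.2961, 0.2716]
tool_rot: [-0.002, 1.0, 0.001, 0.001]
ft_force: [0.7, -0.4, -0.4]
grip_width: 0.0869
```

>>> apply_moves([
  [0,0,0,0,0,0,1],
  [0,0,0,0,0,0,1],
  [0,0,0,0,0,0,1],
  [0,0,0,0,0,0,1],
])

```text
time: 23.02
position: [0.4893, 0.2898, 0.271]
tool_rot: [0.001, 1.0, -0.0, -0.001]
ft_force: [-0.5, -0.4, -0.2]
grip_width: 0.0869
```

```bash
python3 shot.py w7; python3 - <<'E'
from rig import robot
from h import *;import json
C=json.load(open("pics/w7.json"));u=proj(C,[.418,.2915,.066])[0];print(u)
w=cv2.imread("pics/w7.png");x,y=int(u[0])-35,int(u[1])-35;print(x,y)
s=robot.camera("scene")[:,:,::-1];cv2.imwrite("pics/s4.png",s)
t=robot.camera("top")[:,:,::-1];cv2.imwrite("pics/t4.png",t)
f=lambda i,k:cv2.resize(i,None,fx=k,fy=k,interpolation=cv2.INTER_CUBIC)
cv2.imwrite("pics/g7.png",np.hstack([f(w[max(y,0):max(y,0)+70,x:x+70],5),f(s[110:226,200:342],350/116)[:350]]))
E
```

```text
[0.4893 0.2898 0.271 ] [0.4144 0.2892 0.4152] [0.7014 0.6995 0.0965 0.0972] 23.02
[319.13257452 117.01406139]
284 82
```

View pics/g7.png

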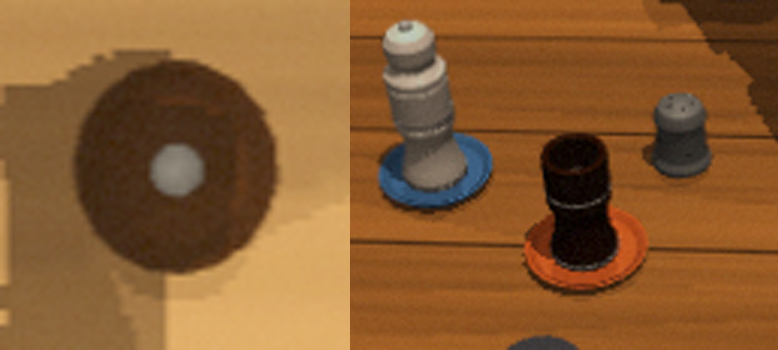

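The chestnut head ball at (319.6,116) is within 1 px of the prediction, so the head is at (0.417, 0.2915). The white mill looks assembled and upright.

>>> apply_moves([
  [2,0.1,3,0,0,0,1],
  [4,0.2,6,0,0,0,1],
  [6,0.2,9,0,0,0,1],
  [7.2,0.2,12,0,0,0,1],
  [7.2,0.2,14,0,0,0,1],
])

```text
time: 23.58
position: [0.413, 0.2915, 0.1292]
tool_rot: [0.0, 1.0, -0.001, -0.003]
ft_force: [0.0, 1.0, 0.5]
grip_width: 0.0869
```

>>> apply_moves([
  [0,0,0,0,0,0,1],
  [0,0,0,0,0,0,1],
  [0,0,0,0,0,0,1],
  [0,0,0,0,0,0,1],
])

```text
time: 23.92
position: [0.4196, 0.2936, 0.1329]
tool_rot: [0.0, 1.0, 0.001, 0.002]
ft_force: [0.9, -0.3, -0.2]
grip_width: 0.0871
```

>>> apply_moves([
  [0.1,-0.1,2,0,0,0,1],
  [0.1,-0.1,4,0,0,0,1],
  [0.1,-0.1,6,0,0,0,1],
  [0.1,-0.1,8,0,0,0,1],
  [0.1,-0.1,8.7,0,0,0,1],
])

```text
time: 24.33
position: [0.4172, 0.2921, 0.0436]
tool_rot: [0.0, 1.0, -0.0, -0.0]
ft_force: [-0.8, -0.1, 0.5]
grip_width: 0.0869
```

>>> apply_moves([
  [0,0,0,0,0,0,1],
  [0,0,0,0,0,0,1],
  [0,0,0,0,0,0,1],
  [0,0,0,0,0,0,1],
  [0,0,0,0,0,0,1],
])

```text
time: 24.75
position: [0.4174, 0.2925, 0.0454]
tool_rot: [-0.0, 1.0, 0.0, 0.001]
ft_force: [0.0, -0.3, 0.8]
grip_width: 0.0872
```

>>> apply_moves([
  [0,-0.1,0,0,0,0,1],
  [0,-0.1,0,0,0,0,0.6],
  [0,-0.1,0,0,0,0,0.4],
  [0,-0.1,0,0,0,0,0.4],
  [0,-0.1,0,0,0,0,0.4],
], newtons=10)

```text
time: 25.17
position: [0.4167, 0.2912, 0.0443]
tool_rot: [-0.0, 1.0, -0.0, -0.0]
ft_force: [-0.4, -0.1, -0.4]
grip_width: 0.0679
```

>>> apply_moves([
  [0,0,0,0,0,0,0.4],
  [0,0,0,0,0,0,0.4],
  [0,0,0,0,0,0,0.4],
  [0,0,0,0,0,0,0.4],
  [0,0,0,0,0,0,0.4],
])

```text
time: 25.58
position: [0.4167, 0.2913, 0.0443]
tool_rot: [-0.0, 1.0, 0.0, 0.0]
ft_force: [-0.3, 0.6, -0.2]
grip_width: 0.0435
```

>>> apply_moves([
  [0,0,0,0,0,0,0.4],
  [0,0,0,0,0,0,0.4],
  [0,0,0,0,0,0,0.4],
  [0,0,0,0,0,0,0.4],
  [0,0,0,0,0,0,0.4],
])

```text
time: 26.0
position: [0.4167, 0.2912, 0.0443]
tool_rot: [-0.0, 1.0, -0.0, -0.0]
ft_force: [0.4, 1.3, -0.4]
grip_width: 0.0428
```

>>> apply_moves([
  [0,0,-0.3,0,0,0,0.4],
  [0,0,-1.5,0,0,0,0.4],
  [0,0,-4,0,0,0,0.4],
  [0,0,-8,0,0,0,0.4],
  [0,0,-12,0,0,0,0.4],
], newtons=15)

```text
time: 26.42
position: [0.4155, 0.2906, 0.1647]
tool_rot: [0.0, 1.0, -0.001, -0.002]
ft_force: [1.3, 0.2, -1.1]
grip_width: 0.0431
```

>>> apply_moves([
  [0,0,-4,0,0,0,0.4],
  [0,0,-4,0,0,0,0.4],
  [0,0,-4,0,0,0,0.4],
])

```text
time: 26.67
position: [0.418, 0.2918, 0.2069]
tool_rot: [-0.0, 1.0, 0.001, 0.003]
ft_force: [-0.3, -0.6, -1.0]
grip_width: 0.0428
```

```bash
python3 shot.py w8; python3 - <<'E'
from h import *;import json
from rig import robot
C=json.load(open("pics/w8.json"));w=cv2.imread("pics/w8.png")
c=robot.get_obs()["position"]-[0,0,.0451];k=2.5;x0,y0=215,180
th=np.linspace(0,2*np.pi,60);im=cv2.resize(w[180:340,215:425],None,fx=k,fy=k,interpolation=cv2.INTER_CUBIC)
for z,r,col in [(0.012,.027,(0,0,255)),(.021,.027,(0,0,255)),(.038,.022,(0,255,0)),(.052,.022,(0,255,0)),(.068,.004,(255,0,0))]:
    u=proj(C,np.c_[c[0]+r*np.cos(th),c[1]+r*np.sin(th),c[2]+z+0*th]); cv2.polylines(im,[np.int32((u-[x0,y0])*k)],1,col,1)
cv2.imwrite("pics/g8.png",im)
E
```

```text
[0.418  0.2918 0.2069] [0.3421 0.2906 0.3506] [0.7006 0.6996 0.1002 0.0985] 26.67
```

View pics/g8.png

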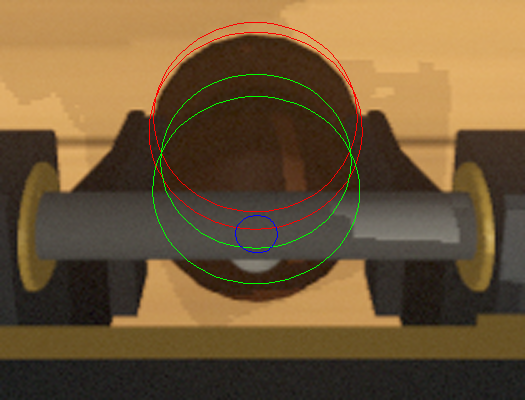

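Head upright and laterally centred. The ~5 px shift is probably because the arm was still settling, so I'll retake when it's still, above the chestnut body.

>>> apply_moves([
  [-0.8,-3.5,0,0,0,0,0.4],
  [-1.6,-7,0,0,0,0,0.4],
  [-2.4,-10.5,0,0,0,0,0.4],
  [-3.1,-14,0,0,0,0,0.4],
  [-3.9,-17.5,0,0,0,0,0.4],
])

```text
time: 27.13
position: [0.4538, 0.1147, 0.2021]
tool_rot: [-0.0, 1.0, -0.0, -0.003]
ft_force: [0.3, -0.1, -0.9]
grip_width: 0.0431
```

>>> apply_moves([
  [-0.8,-3.5,0,0,0,0,0.4],
  [-1.6,-7,0,0,0,0,0.4],
  [-2.4,-10.5,0,0,0,0,0.4],
  [-3.1,-14,0,0,0,0,0.4],
  [-3.9,-17.5,0,0,0,0,0.4],
])

```text
time: 27.55
position: [0.4929, -0.06, 0.2019]
tool_rot: [0.0, 1.0, 0.001, -0.003]
ft_force: [0.2, 0.5, 0.2]
grip_width: 0.043
```

>>> apply_moves([
  [-0.5,-2.5,0,0,0,0,0.4],
  [-1.0,-5.1,0,0,0,0,0.4],
  [-1.0,-5.1,0,0,0,0,0.4],
  [-1.0,-5.1,0,0,0,0,0.4],
  [-1.0,-5.1,0,0,0,0,0.4],
])

```text
time: 27.97
position: [0.5031, -0.1089, 0.2025]
tool_rot: [0.0, 1.0, 0.001, -0.002]
ft_force: [-1.3, -0.2, -1.3]
grip_width: 0.0429
```

>>> apply_moves([
  [0,0,0,0,0,0,0.4],
  [0,0,0,0,0,0,0.4],
  [0,0,0,0,0,0,0.4],
  [0,0,0,0,0,0,0.4],
  [0,0,0,0,0,0,0.4],
])

```text
time: 28.38
position: [0.5047, -0.1092, 0.2045]
tool_rot: [-0.0, 1.0, -0.0, 0.0]
ft_force: [-0.6, -0.3, -1.0]
grip_width: 0.043
```

```bash
python3 shot.py w9; python3 - <<'E'
from h import *;import json
C=json.load(open("pics/w9.json"));w=cv2.imread("pics/w9.png")
from rig import robot
c=robot.get_obs()["position"]-[0,0,.0443];print(c);k=2.5;x0,y0=215,180
th=np.linspace(0,2*np.pi,60);im=cv2.resize(w[180:340,215:425],None,fx=k,fy=k,interpolation=cv2.INTER_CUBIC)
for z,r,col in [(0.012,.027,(0,0,255)),(.021,.027,(0,0,255)),(.038,.022,(0,255,0)),(.052,.022,(0,255,0)),(.068,.004,(255,0,0))]:
    u=proj(C,np.c_[c[0]+r*np.cos(th),c[1]+r*np.sin(th),c[2]+z+0*th]); cv2.polylines(im,[np.int32((u-[x0,y0])*k)],1,col,1)
cv2.imwrite("pics/g9.png",im)
E
```

```text
[ 0.5047 -0.1092  0.2045] [ 0.4296 -0.1101  0.3485] [0.7005 0.7003 0.0974 0.0973] 28.38
[ 0.50474747 -0.10937387  0.16016557]
```

View pics/g9.png

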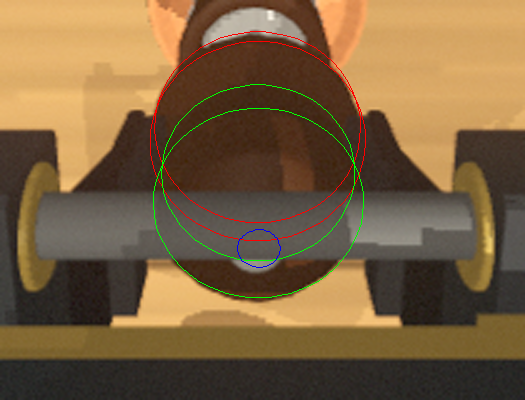

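When the arm is still the overlay fits, so the head is centred in the grip. Lowering.

>>> apply_moves([
  [-0.1,-0.1,2,0,0,0,0.4],
  [-0.1,-0.1,4,0,0,0,0.4],
  [-0.1,-0.1,4.6,0,0,0,0.4],
  [-0.1,-0.1,4.6,0,0,0,0.4],
  [-0.1,-0.1,4.6,0,0,0,0.4],
])

```text
time: 28.85
position: [0.5058, -0.1107, 0.1584]
tool_rot: [-0.0, 1.0, 0.0, -0.0]
ft_force: [0.3, 0.4, -0.2]
grip_width: 0.0431
```

>>> apply_moves([
  [0,0,0.2,0,0,0,0.4],
  [0,0,0.5,0,0,0,0.4],
  [0,0,0.8,0,0,0,0.4],
  [0,0,1.0,0,0,0,0.4],
  [0,0,1.0,0,0,0,0.4],
])

```text
time: 29.27
position: [0.5055, -0.1107, 0.1481]
tool_rot: [-0.0, 1.0, 0.0, -0.0]
ft_force: [-0.5, -0.5, -0.9]
grip_width: 0.0429
```

>>> apply_moves([
  [0,0,0.2,0,0,0,0.4],
  [0,0,0.4,0,0,0,0.4],
  [0,0,0.4,0,0,0,0.4],
])

```text
time: 29.52
position: [0.5055, -0.1107, 0.144]
tool_rot: [-0.0, 1.0, 0.0, -0.0]
ft_force: [-1.3, 0.3, -0.7]
grip_width: 0.0434
```

>>> apply_moves([
  [0,0,0.1,0,0,0,0.4],
  [0,0,0.1,0,0,0,0.4],
  [0,0,0.1,0,0,0,0.4],
])

```text
time: 29.77
position: [0.5057, -0.1108, 0.1433]
tool_rot: [-0.0, 1.0, 0.0, -0.0]
ft_force: [-1.0, 0.5, -1.3]
grip_width: 0.0432
```

>>> apply_moves([
  [0,0,0.1,0,0,0,0.4],
  [0,0,0.1,0,0,0,0.4],
  [0,0,0.1,0,0,0,0.4],
])

```text
time: 30.02
position: [0.5057, -0.1108, 0.1423]
tool_rot: [-0.0, 1.0, -0.0, 0.0]
ft_force: [0.2, 0.1, -1.9]
grip_width: 0.0432
```

>>> apply_moves([
  [0,0,0.1,0,0,0,0.4],
  [0,0,0.1,0,0,0,0.4],
  [0,0,0.1,0,0,0,0.4],
])

```text
time: 30.27
position: [0.5059, -0.1108, 0.1422]
tool_rot: [-0.0, 1.0, -0.0, 0.0]
ft_force: [-0.8, 0.9, 5.3]
grip_width: 0.0431
```

>>> apply_moves([
  [0,0,0,0,0,0,0.6],
  [0,0,0,0,0,0,0.8],
  [0,0,0,0,0,0,1],
  [0,0,0,0,0,0,1],
  [0,0,0,0,0,0,1],
])

```text
time: 30.68
position: [0.5057, -0.1108, 0.1411]
tool_rot: [0.0, 1.0, 0.0, -0.0]
ft_force: [0.2, 1.2, -0.7]
grip_width: 0.0689
```

>>> apply_moves([
  [0,0,0,0,0,0,1],
  [0,0,0,0,0,0,1],
  [0,0,-3,0,0,0,1],
  [0,0,-6.5,0,0,0,1],
  [0,0,-10,0,0,0,1],
])

```text
time: 31.1
position: [0.505, -0.1105, 0.2416]
tool_rot: [0.0, 1.0, 0.001, -0.001]
ft_force: [-0.1, 0.1, 0.1]
grip_width: 0.0868
```

>>> apply_moves([
  [0,18,-5,0,0,0,1],
  [0,18,-5,0,0,0,1],
  [0,18,-5,0,0,0,1],
  [0,18,-5,0,0,0,1],
  [0,18,-5,0,0,0,1],
])

```text
time: 31.52
position: [0.5053, 0.073, 0.2928]
tool_rot: [-0.001, 1.0, 0.001, 0.001]
ft_force: [0.4, -0.1, 0.6]
grip_width: 0.0872
```

>>> apply_moves([
  [0,18,0,0,0,0,1],
  [0,18,0,0,0,0,1],
  [0,18,0,0,0,0,1],
  [0,18,0,0,0,0,1],
  [0,18,0,0,0,0,1],
])

```text
time: 31.93
position: [0.505, 0.2543, 0.2913]
tool_rot: [-0.002, 1.0, 0.001, 0.0]
ft_force: [0.3, -0.8, -0.6]
grip_width: 0.0869
```

>>> apply_moves([
  [0,0,0,0,0,0,1],
  [0,0,0,0,0,0,1],
  [0,0,0,0,0,0,1],
  [0,0,0,0,0,0,1],
  [0,0,0,0,0,0,1],
])

```text
time: 32.35
position: [0.5059, 0.2476, 0.2913]
tool_rot: [0.001, 1.0, -0.0, -0.0]
ft_force: [0.9, -0.3, -0.5]
grip_width: 0.087
```

```bash
python3 - <<'E'
from h import *
from rig import robot
th=np.linspace(0,2*np.pi,60);out=[]
for n,x0,y0 in (("top",320,180),("scene",200,90)):
    p=robot.camera_params(n);im=robot.camera(n)[:,:,::-1].copy();cv2.imwrite(f"pics/{n}9.png",im);k=3
    im=cv2.resize(im[y0:y0+125,x0:x0+130],None,fx=k,fy=k,interpolation=cv2.INTER_CUBIC)
    for c in ((.5057,-.1105),(.409,-.261)):
        for z,r,col in ((.110,.027,(0,0,255)),(.136,.022,(0,255,0)),(.166,.004,(255,0,0))):
            u=proj(p,np.c_[c[0]+r*np.cos(th),c[1]+r*np.sin(th),z+0*th]); cv2.polylines(im,[np.int32((u-[x0,y0])*k)],1,col,1)
    out.append(im)
cv2.imwrite("pics/fin.png",np.hstack(out))
E
```

```text
(no output)
```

View pics/fin.png

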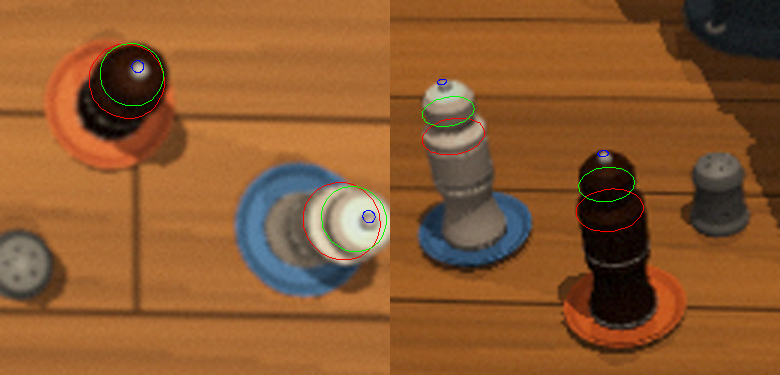

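The finished mills match the predicted outlines in both views to about 1 px (calibration level). Skirts sit flush on the rims, both mills are upright in their own saucers, and the arm is clear.

```bash
python3 -c "
from rig import robot
print(robot.hand_in())"
```

```text
the job is handed in; nothing more can be done
None
```

I stood the chestnut body in the terracotta saucer and the white body in the blue saucer. I then put the white head and the chestnut head on their bodies, lowering every piece until it touched before letting go. The job was handed in at about 32 s of the 112 s allowed. No verdict is reported, so success is judged from my own checks.

**Final checks:**
- In the final top and scene views, both mills match the predicted outlines of a fully seated mill to within about a pixel.
- Both heads made contact at the expected height, with the tool at 0.142 m. This fits a head origin about 93 mm above the foot.
- The estimated centres were (0.506, -0.110) for the chestnut mill and (0.409, -0.261) for the white one, each within about 2 mm of its saucer's centre.
- Both pewter shakers and the jar were never touched. The gripper was open and well clear at hand-in.

**Readings that disagreed:**
- The gripper read 43 mm on the 44 mm head knobs. Close-up overlays showed both heads upright and centred, so I took this as a reading offset.
- One overlay of the chestnut head was off by about 5 px because the arm was still settling. It fitted when I repeated it with the arm still.
- My first reading of the chestnut rim was off by 6 px (7 mm). I corrected it from an enlarged crop before placing the head.
- The scene camera placed things about 5 mm farther out in x than the other cameras, so I went with the top and wrist cameras.

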